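# Select the green vacuum line and start the pump

### The arm

A 6-joint arm with a two-finger parallel gripper is mounted at the origin on the work surface. World frame = base frame: x ahead of the robot, y to its left, z up, the work surface at z = 0. Lengths are in m, angles in rad, forces in N, time in s.
With the tool pointing down it reaches from about 0.325 to 0.75 m from the base axis. Payload 7.6 kg.
Tool frame: the origin (TCP) lies midway between the tips of the shut fingers; the grasp point (between the pads) lies 19 mm behind it; z points along the fingers, y is the direction in which the jaws open and shut (so a half turn about z gives the same grasp; the last joint's range is limited). The gripper opens to 85 mm and grips with 20 to 120 N. Pads are 22 mm wide; open, the fingers measure 114 mm over their backs; the gripper's body (76 mm by 85 mm) begins 54 mm behind the grasp point. The pads swing forward as they close: fully open they stand 13 mm farther back than shut.
Start: joints at [1.237, 0.052, 1.401, -0, 1.689, -0.07], TCP at [0.137, 0.507, 0.231] pointing down, gripper open.
Joint ranges: [-2.9, 2.9], [-0.91, 2.17], [0.12, 2.37], [-1.06, 4.2], [0.26, 2.73], [-2.93, 2.93]. Speed limits (rad/s): [2.57, 2.57, 3.01, 3.14, 3.14, 3.14].

### API

Orientations are given as [roll, pitch, yaw] about the fixed x, y, z axes, in that order (R = Rz(yaw) Ry(pitch) Rx(roll)).
In Python, from rig import * gives the robot as it stands.
- The arm moves only by the tool jog_arm, never from a script. Its argument "deltas" is a list of rows, each an object of numbers: "dx", "dy", "dz": the shift along the tool's x, y, z in mm; "spin": the turn about the tool's z in degrees; "claw": the opening, from -1 (shut) to 1 (fully open). In form: [{"dx": .., "dy": .., "dz": .., "spin": .., "claw": ..}, ...]. A call has 1 to 8 rows; each row is the pose to reach, as a shift and turn from the pose commanded when the call began, along the tool's axes at that moment; what a row does not reach only later rows make up. A row lasts 1/12 s, in which the tool goes at most 41.7 mm and 7.16 degrees, less where a joint would pass 70% of its speed; a pose out of reach is approached as far as the arm can. A call with a gripper value outside its range is refused whole. The fingers move at their own pace and stop on an object; "newtons" is the grip in N (left out, the last holds). Time passes only in rows, so rows that repeat a pose let the fingers close. It gives the time, the measured TCP pose, the force and the opening at its end, in the units of the state.
- read_state(): the state, without advancing time (a new reading comes with each control period).
- read_camera(name): name is "scene" or "top"; returns a dict with "frame" (400x640x3 uint8, red, green, blue), "mtx" (3x3 intrinsics, pixels), "extrinsics" (4x4, takes a point from world to camera coordinates). Camera axes: x right, y down, z forward; pixel columns grow to the right and rows downward; lengths in m; the calibration is good to about 2 mm. A picture is of the moment at which its call begins. There is no depth.
- sign_off(): hands the job in, once; it reports no verdict.
Trained networks look in a picture, given as the dict that the camera call returned (one of the last four; its "shot" number tells which), for a name from the list of things; names that differ only in an ending like _2 or _b are one class to them, and where a whole thing is asked for, a point or a joint stands for the part that bears it (a point fixed in the world has none). Each returns a list of dicts, best first, with "conf" (0 to 1); they miss things now and then, are a little off and sometimes report something else, mostly with a low value. They report only what shows in the picture. A call takes as long as a camera call. They do not tell look-alikes from the thing itself.
- masks_of(name, picture): "mask" (400x640 bool, what is visible of it) and "extent" ([left, top, right, bottom] in pixels, round what is visible of it).
The state is a dict: "t": time; "joints": joint angles; "dq": joint speeds; "effort": joint torques, N m; "position": TCP position; "tcp_rot": TCP orientation; "ft_force": force on the tool from outside, world axes, zero at the start; "moment": the same for the moment, N m; "gripper_width": finger opening in m.
Only numpy, scipy, OpenCV 4.12 (cv2) and the standard library are available. Lean on these libraries where they do the work, as an engineer would, in place of code of your own. Each camera call takes 0.05 s, during which the arm holds its last target.

### The job

With one fingertip, push the selector arm of the vacuum drying station round until it points straight at the green filter, and then press the red start button on the grey control pod down. Do not start the pump before the arm points at green, do not pinch the arm between the fingers, and leave the filters and everything else on the bench standing where they are.

Things in the scene. Friction and masses are not known exactly. Their poses are not given: they have to be found in the camera images.
- station: Vacuum drying station: fixed white box, 300 x 300 mm, 50 mm high, green strip along its front face; position and yaw vary. Origin: centre of its underside; x points from its front (robot's side) to its back, z up. On its flat top are the selector arm and four ports, 115 mm from the centre, at 75 and 130 degrees either side of the direction to the front.
- hub (a point): Centre of the station's flat top (50 mm above the bench), on the selector's turning axis. From 25 to 90 mm from it the top is free of all but the selector arm. Each port is an aluminium collar 44 mm across, 5 mm high, in which a filter (32 mm foot) stands loose.
- selector (a joint): Selector arm's angle about the vertical axis through hub, rad, positive counter-clockwise from above; 0: it points to the station's front (-x). Stops at -2.6 and 2.6. Starts within -0.6 to 0.6; ports at about 1.31, 2.27, -1.31, -2.27 (the stops bar the way round the back). It neither coasts nor springs back: friction 0.12 N m (2 N at 60 mm) keeps it where it is left.
- pointer_tip (a point): Free end of the selector arm, on its middle line, 85 mm from the axis, 17 mm above the station's top; x points outward along the arm, y to its left, z up. The arm: straight black bar, yellow stripe on its outer half, 14 mm wide, underside 8 mm and upper side 26 mm above the station's top, from a round black hub (36 mm across, 30 mm high) out to 85 mm.
- green_center (a point): Middle of the green filter, 16 mm above the station's top: a round disc 40 mm across with a narrow stub on top, 32 mm high in all, standing loose in one of the four ports (which one varies).
- start (a joint): Travel of the red start button on the pod, m: 0 up, 0.006 fully down; a spring returns it, fully down takes 5 N.
- start_top (a point): Centre of the top face of the red start button (32 mm across), pressed straight down. It sits in a black housing on a fixed grey control pod 110 x 90 x 35 mm, to the right of the station.
- white_center (a point): Middle of the white filter, 16 mm above the station's top; the same shape as the green one, in another port. Leave it alone.
- blue_center (a point): Middle of the blue filter, 16 mm above the station's top; the same shape as the green one, in another port. Leave it alone.
- orange_center (a point): Middle of the orange filter, 16 mm above the station's top; the same shape as the green one, in another port. Leave it alone.
- spray_c (a point): Middle of a clear bottle with a green cap, 52 mm across, 130 mm high, standing left of the station. Leave alone.
- jar_c (a point): Middle of a glass jar with a white cap, 64 mm across, 70 mm high, left of the station. Leave alone.
- dish_c (a point): Middle of a clear open dish, 90 mm across, 16 mm high, beyond the pod. Leave alone.
- driver_grip (a point): Grip of a small screwdriver, 140 mm long, lying to the right of the pod. Leave alone.
- case_c (a point): Middle of a grey hearing-aid case, 75 x 50 x 31 mm, left of the station. Leave alone.
Things that resemble listed ones, but are neither listed nor needed, are in the scene too. What is shaped like the part that bears start but brown is not meant.

How it is judged:
By the outcome, as a careful person would: the job done as asked, in the order asked, and still so for the second after the job is handed in, with the robot touching nothing.
It also fails if it takes over 51 s, if anything falls off the work surface, if the arm or the gripper's body presses on something with over 40 N, if the wrist force passes 120 N, or if a joint passes its speed limit or range.

## Working session

There is one attempt and no reset: what is moved stays moved. The work goes in short steps, Python scripts to look and compute and a tool call to move; the robot and the scene stay as the last step left them, time stands still between calls to the robot, and variables do not carry over. Pictures are saved under pics/ and viewed, and the job is handed in when it is done.

Besides the shell and the picture viewer there is one more tool, called after "Emit:" by a JSON object that holds its "api" and its "payload". jog_arm: Moves the arm, as the interface text tells. Its arguments: {"type":"object","properties":{"deltas":{"type":"array"},"newtons":{"type":"number"}},"required":["deltas"]}

```bash
mkdir -p pics; python3 - <<'E'
from rig import *
import cv2,numpy as np
for n in ["scene","top"]:
    p=read_camera(n); cv2.imwrite(f"pics/{n}0.png",p["frame"][:,:,::-1]); print(n,p["mtx"].tolist(),np.round(p["extrinsics"],4).tolist())
    for k in ["station","selector","green_center","start"]:
        for r in masks_of(k,p)[:3]:
            ys,xs=np.nonzero(r["mask"]); print(k,round(r["conf"],2),r["extent"],xs.mean().round(1),ys.mean().round(1))
s=read_state();print(s)
E
```

```text
scene [[417.17261858817614, 0.0, 320.19370199657624], [0.0, 417.17261858817614, 190.84499688014677], [0.0, 0.0, 1.0]] [[-0.8277, 0.5608, 0.021, 0.4374], [0.3637, 0.5644, -0.741, -0.1542], [-0.4274, -0.6057, -0.6711, 1.732], [0.0, 0.0, 0.0, 1.0]]
station 0.66 [272.5, 173.4, 397.9, 268.5] 332.4 219.4
selector 0.65 [327.1, 190.7, 347.0, 211.9] 337.4 202.6
green_center 0.61 [312.4, 185.6, 319.8, 189.9] 315.8 188.6
start 0.53 [280.2, 139.6, 286.6, 146.0] 281.2 142.6
top [[443.1613382926111, 0.0, 319.6513464169641], [0.0, 443.1613382926111, 192.62947926869634], [0.0, 0.0, 1.0]] [[-0.0768, -0.997, 0.0005, 0.0273], [-0.974, 0.0749, -0.2137, 0.5459], [0.213, -0.0169, -0.9769, 1.2421], [0.0, 0.0, 0.0, 1.0]]
station 0.57 [222.8, 137.9, 341.5, 257.3] 279.7 198.5
station 0.21 [144.2, 202.1, 169.8, 222.2] 156.8 212.5
selector 0.63 [271.5, 188.1, 292.0, 226.4] 283.0 203.2
selector 0.38 [313.8, 188.4, 326.5, 200.7] 318.4 194.6
green_center 0.41 [313.4, 191.0, 326.6, 201.1] 318.2 194.7
{'t': 0.5, 'joints': array([ 1.23666175e+00,  5.22315803e-02,  1.40077660e+00,  4.20265053e-06,
        1.68861685e+00, -7.02953480e-02]), 'dq': array([ 0.00094237,  0.00024423, -0.00039156,  0.00017203,  0.00132179,
        0.00130537]), 'effort': array([-9.76173578e-04, -3.81217396e+01, -3.60044038e+01, -8.28237148e-05,
        5.69736731e-04,  1.42753137e-05]), 'position': array([0.13688548, 0.50683107, 0.23126809]), 'tcp_rot': array([-3.14156066e+00, -6.43671717e-06,  2.87775392e+00]), 'ft_force': array([ 0.16042845, -0.05174077, -0.06883762]), 'moment': array([ 0.01807744,  0.00853084, -0.01043871]), 'gripper_width': 0.08511403878901842}
```

```bash
python3 - <<'E'
import cv2
a=cv2.imread("pics/top0.png")[110:300,130:470]; cv2.imwrite("pics/top0z.png",cv2.resize(a,(800,447),interpolation=cv2.INTER_CUBIC))
a=cv2.imread("pics/scene0.png")[80:290,190:470]; cv2.imwrite("pics/scene0z.png",cv2.resize(a,(800,600),interpolation=cv2.INTER_CUBIC))
E
```

```text
(no output)
```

View pics/top0.png

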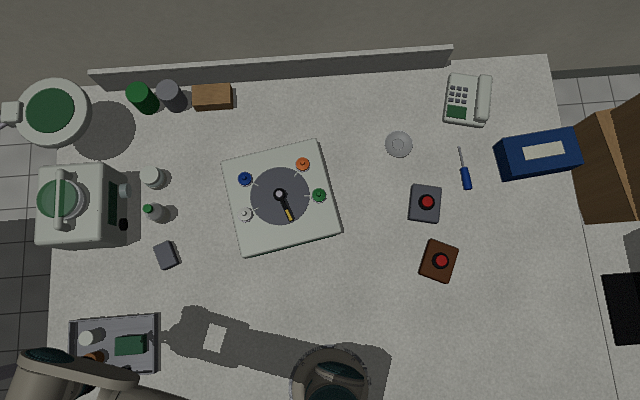

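View pics/top0z.png

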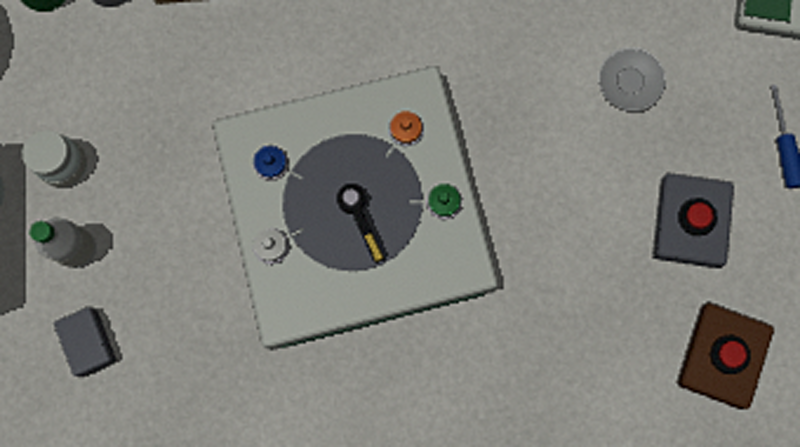

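View pics/scene0z.png

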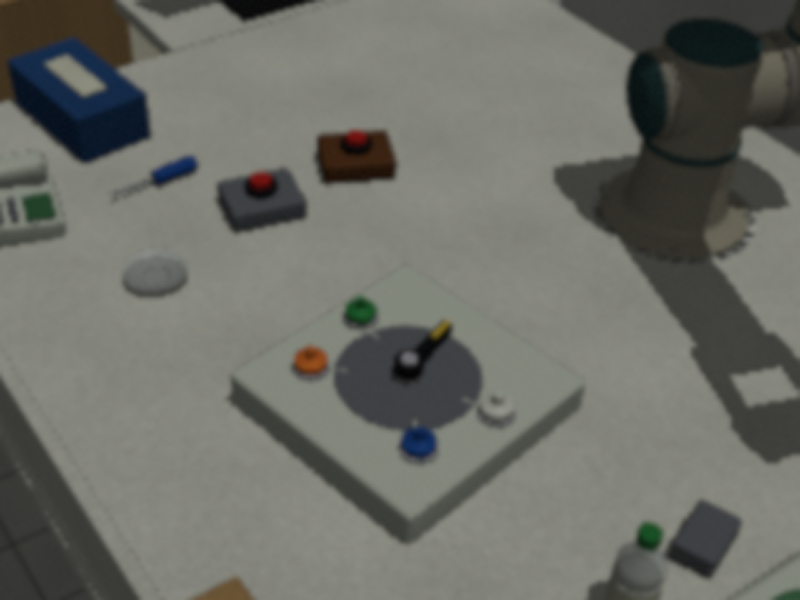

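```bash
cat > h.py <<'E'
from rig import *
import cv2,numpy as np
from scipy.optimize import least_squares
def proj(p,P):
    c=p["extrinsics"]@np.append(P,1); u=p["mtx"]@c[:3]; return u[:2]/u[2]
def back(p,uv,z):
    R=p["extrinsics"][:3,:3];t=p["extrinsics"][:3,3]
    d=R.T@np.linalg.inv(p["mtx"])@np.array([uv[0],uv[1],1]); o=-R.T@t
    return o+d*(z-o[2])/d[2]
def blob(p,lo,hi,near,rad=15,smin=110,vmin=40):
    h=cv2.cvtColor(p["frame"],cv2.COLOR_RGB2HSV); 
    m=(h[...,0]>=lo)&(h[...,0]<=hi)&(h[...,1]>smin)&(h[...,2]>vmin)
    ys,xs=np.nonzero(m); k=np.hypot(xs-near[0],ys-near[1])<rad
    return np.array([xs[k].mean(),ys[k].mean()]),k.sum()
E
python3 - <<'E'
from h import *
T=read_camera("top");S=read_camera("scene")
near={"green":((55,85),(319,195),(316,189)),"orange":((5,20),(302,164),(298,206)),"blue":((105,125),(245,178),(336,235)),"yel":((22,34),(290,213),(345,196)),"red":((0,4),(427,201),(281,144))}
obs={}
for k,(hh,a,b) in near.items():
    ua,na=blob(T,*hh,a,12);ub,nb=blob(S,*hh,b,10)
    obs[k]=(ua,ub)
    r=least_squares(lambda X:np.r_[proj(T,X)-ua,proj(S,X)-ub],[.5,0,.06])
    print(k,ua.round(1),na,ub.round(1),nb,r.x.round(4),round(r.cost,2),"top@.066",back(T,ua,.066).round(4),"sc",back(S,ub,.066).round(4))
port={"green":1.309,"orange":2.269,"blue":-2.269}
def f(v):
    out=[]
    for k,a in port.items():
        th=v[2]+np.pi+a; P=[v[0]+.115*np.cos(th),v[1]+.115*np.sin(th),v[3]]
        out+=[proj(T,P)-obs[k][0],proj(S,P)-obs[k][1]]
    return np.concatenate(out)
r=least_squares(f,[.6,.1,.2,.066]);print("station",r.x.round(4),r.fun.round(2))
hub=np.array([r.x[0],r.x[1],.08]);print(proj(T,hub),proj(S,hub))
y=back(T,obs["yel"][0],.076);y2=back(S,obs["yel"][1],.076)
for q in(y,y2): d=q[:2]-hub[:2];print("sel",q,np.hypot(*d),np.arctan2(d[1],d[0])-r.x[2]-np.pi)
print("hub-green dir",np.arctan2(*( (back(T,obs["green"][0],.066)-hub)[[1,0]])))
print("button z .05 guesses",[ (z,back(T,obs["red"][0],z).round(4),back(S,obs["red"][1],z).round(4)) for z in(.04,.05,.06)])
E
```

```text
green [318.6 194.8] 131 [315.9 188.7] 58 [ 0.5403 -0.0113  0.0585] 0.0 top@.066 [ 0.5386 -0.011   0.066 ] sc [ 0.5452 -0.0046  0.066 ]
orange [302.2 163.6] 141 [298.1 206. ] 85 [0.639  0.03   0.0596] 0.04 top@.066 [0.6367 0.0303 0.066 ] sc [0.6428 0.0351 0.066 ]
blue [244.1 178.2] 131 [336.2 234.3] 93 [0.6069 0.204  0.0612] 0.04 top@.066 [0.6052 0.2036 0.066 ] sc [0.61   0.2069 0.066 ]
yel [288.4 214.7] 44 [343.5 195.5] 24 [0.4866 0.0797 0.0696] 0.07 top@.066 [0.4868 0.0804 0.066 ] sc [0.4847 0.0759 0.066 ]
red [427.  201.1] 97 [280.7 142.9] 36 [ 0.4992 -0.3289  0.0477] 0.01 top@.066 [ 0.4958 -0.324   0.066 ] sc [ 0.5117 -0.3068  0.066 ]
station [0.55   0.1037 0.1805 0.0599] [-0.08 -0.26  0.05 -0.19  0.04 -0.04  0.35 -0.02  0.31 -0.05  0.1   0.25]
[278.66321871 192.91735353] [332.87400238 204.45300494]
sel [0.48503112 0.07979577 0.076     ] 0.06923164821359865 -6.111405698914413
sel [0.49165342 0.08432366 0.076     ] 0.061485131428436375 -6.1433680018334975
hub-green dir -1.6700877008352844
button z .05 guesses [(0.04, array([ 0.5004, -0.3308,  0.04  ]), array([ 0.4944, -0.3388,  0.04  ])), (0.05, array([ 0.4986, -0.3282,  0.05  ]), array([ 0.501 , -0.3265,  0.05  ])), (0.06, array([ 0.4968, -0.3255,  0.06  ]), array([ 0.5077, -0.3142,  0.06  ]))]
```

Emit:
{"api": "jog_arm", "payload": {"deltas": [{"dx": -435,"dy": -284,"dz": 0,"spin": 145,"claw": -1},{"dx": -435,"dy": -284,"dz": 0,"spin": 145,"claw": -1},{"dx": -435,"dy": -284,"dz": 0,"spin": 145,"claw": -1},{"dx": -435,"dy": -284,"dz": 0,"spin": 145,"claw": -1},{"dx": -435,"dy": -284,"dz": 0,"spin": 145,"claw": -1},{"dx": -435,"dy": -284,"dz": 0,"spin": 145,"claw": -1},{"dx": -435,"dy": -284,"dz": 0,"spin": 145,"claw": -1},{"dx": -435,"dy": -284,"dz": 0,"spin": 145,"claw": -1}]}}

```text
t: 1.27
position: [0.3597, 0.2564, 0.2316]
tcp_rot: [3.141, -0.0, 1.872]
ft_force: [0.3, 0.8, 0.4]
gripper_width: 0.0001
```

```bash
cat >> h.py <<'E'
def delta(x,y,z,yaw,s=None):
    s=s or read_state(); w=s["tcp_rot"][2]; e=np.array([x,y,z])-s["position"]
    X=np.array([np.cos(w),np.sin(w)]);Y=np.array([np.sin(w),-np.cos(w)])
    sp=-((yaw-w+np.pi)%(2*np.pi)-np.pi)
    return np.round([e[:2]@X*1e3,e[:2]@Y*1e3,-e[2]*1e3,np.degrees(sp)],1).tolist()
HUB=np.array([.5500,.1037]);YAW=.1805
def pose(th,r,off):
    a=YAW+np.pi+th; d=np.array([np.cos(a),np.sin(a)]);t=np.array([-d[1],d[0]])
    p=HUB+r*d+off*t; return p[0],p[1],a-np.pi
E
python3 - <<'E'
from h import *
s=read_state();print(s["t"],s["position"],s["tcp_rot"],s["joints"].round(3))
x,y,w=pose(.16,.058,-.037);print(x,y,w,delta(x,y,.231,w))
E
```

```text
1.2667 [0.35972661 0.25643312 0.23161678] [ 3.14066383e+00 -3.47381467e-04  1.87183618e+00] [ 0.536 -0.188  1.629  0.     1.7    0.235]
0.4829734455321783 0.119206159942814 0.3405 [-167.6, 77.0, 0.6, 87.7]
```

Emit:
{"api": "jog_arm", "payload": {"deltas": [{"dx": -168,"dy": 77,"dz": 0,"spin": 88,"claw": -1},{"dx": -168,"dy": 77,"dz": 0,"spin": 88,"claw": -1},{"dx": -168,"dy": 77,"dz": 0,"spin": 88,"claw": -1},{"dx": -168,"dy": 77,"dz": 0,"spin": 88,"claw": -1},{"dx": -168,"dy": 77,"dz": 0,"spin": 88,"claw": -1},{"dx": -168,"dy": 77,"dz": 0,"spin": 88,"claw": -1},{"dx": -168,"dy": 77,"dz": 0,"spin": 88,"claw": -1},{"dx": -168,"dy": 77,"dz": 0,"spin": 88,"claw": -1}]}}

```text
t: 1.93
position: [0.4833, 0.1207, 0.2311]
tcp_rot: [-3.141, 0.0, 0.87]
ft_force: [-1.0, 0.7, 0.6]
gripper_width: -0.0001
```

```bash
python3 - <<'E'
from h import *
s=read_state();print(s["t"],s["position"],s["tcp_rot"],s["joints"].round(3))
x,y,w=pose(.16,.058,-.037);print(x,y,w,delta(x,y,.231,w))
E
```

```text
1.9333 [0.48325282 0.12073386 0.23113037] [-3.14126689e+00  1.21685211e-04  8.70383006e-01] [ 0.171 -0.024  1.478  0.     1.688  0.871]
0.4829734455321783 0.119206159942814 0.3405 [-1.3, 0.8, 0.1, 30.4]
```

Finish the spin and descend partway (tip at 110 mm, above the filters), then look.

Emit:
{"api": "jog_arm", "payload": {"deltas": [{"dx": -1,"dy": 0,"dz": 40,"spin": 30,"claw": -1},{"dx": -1,"dy": 0,"dz": 80,"spin": 30,"claw": -1},{"dx": -1,"dy": 0,"dz": 120,"spin": 30,"claw": -1},{"dx": -1,"dy": 0,"dz": 120,"spin": 30,"claw": -1},{"dx": -1,"dy": 0,"dz": 120,"spin": 30,"claw": -1},{"dx": -1,"dy": 0,"dz": 120,"spin": 30,"claw": -1},{"dx": -1,"dy": 0,"dz": 120,"spin": 30,"claw": -1}]}}

```text
t: 2.52
position: [0.4834, 0.1207, 0.1131]
tcp_rot: [3.141, -0.003, 0.358]
ft_force: [0.2, -0.2, -0.1]
gripper_width: 0.0002
```

```bash
python3 - <<'E'
from h import *
s=read_state();print(s["t"],s["position"],s["tcp_rot"],s["joints"].round(3))
x,y,w=pose(.16,.058,-.037);print(x,y,w,delta(x,y,.063,w))
T=read_camera("top");S=read_camera("scene")
print(proj(T,s["position"]),proj(S,s["position"]))
a=T["frame"][130:280,200:400,::-1];b=S["frame"][130:280,240:440,::-1]
cv2.imwrite("pics/a1.png",np.hstack([cv2.resize(q,(400,300),interpolation=cv2.INTER_CUBIC) for q in(a,b)]))
E
```

```text
2.5167 [0.48343931 0.12071613 0.11310948] [ 3.14103259 -0.00333592  0.35755979] [0.171 0.046 1.646 0.    1.446 1.384]
0.4829734455321783 0.119206159942814 0.3405 [-1.0, 1.3, 50.1, 1.0]
[272.84533516 214.15768602] [352.7181306 192.6324172]
```

View pics/a1.png

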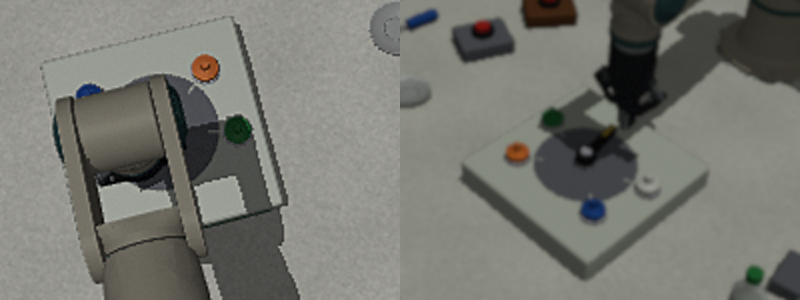

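In the scene view the fingertip (panel px ~(625,120)) is on the +y side of the yellow-striped arm and clear of it. The top camera's view is blocked by the robot arm.

Emit:
{"api": "jog_arm", "payload": {"deltas": [{"dx": 0,"dy": 0,"dz": 20,"spin": 1,"claw": -1},{"dx": 0,"dy": 0,"dz": 35,"spin": 1,"claw": -1},{"dx": 0,"dy": 0,"dz": 45,"spin": 1,"claw": -1},{"dx": 0,"dy": 0,"dz": 49,"spin": 1,"claw": -1},{"dx": 0,"dy": 0,"dz": 49,"spin": 1,"claw": -1},{"dx": 0,"dy": 0,"dz": 49,"spin": 1,"claw": -1}]}}

```text
t: 3.12
position: [0.4828, 0.1206, 0.0631]
tcp_rot: [3.141, -0.001, 0.337]
ft_force: [-0.1, -0.0, 0.3]
gripper_width: -0.0003
```

```bash
python3 - <<'E'
from h import *
s=read_state();print(s["t"],s["position"],s["tcp_rot"],s["ft_force"])
S=read_camera("scene")
b=S["frame"][150:230,290:396,::-1]
cv2.imwrite("pics/a2.png",cv2.resize(b,(795,600),interpolation=cv2.INTER_CUBIC))
for k in range(0,10):
    th=.16+k*.1277; x,y,w=pose(th,.058,-.026); print(k,round(th,3),delta(x,y,.063,w,s))
E
```

```text
3.1167 [0.48284722 0.12062101 0.06312105] [ 3.14146079e+00 -1.19871280e-03  3.37218120e-01] [-0.08597034 -0.04142811  0.30542359]
0 0.16 [-0.3, 12.4, 0.1, -0.2]
1 0.288 [-3.1, 20.0, 0.1, -7.5]
2 0.415 [-4.9, 27.9, 0.1, -14.8]
3 0.543 [-5.7, 36.0, 0.1, -22.1]
4 0.671 [-5.5, 44.1, 0.1, -29.5]
5 0.799 [-4.3, 52.1, 0.1, -36.8]
6 0.926 [-2.0, 59.9, 0.1, -44.1]
7 1.054 [1.3, 67.3, 0.1, -51.4]
8 1.182 [5.4, 74.3, 0.1, -58.7]
9 1.309 [10.5, 80.6, 0.1, -66.0]
```

View pics/a2.png

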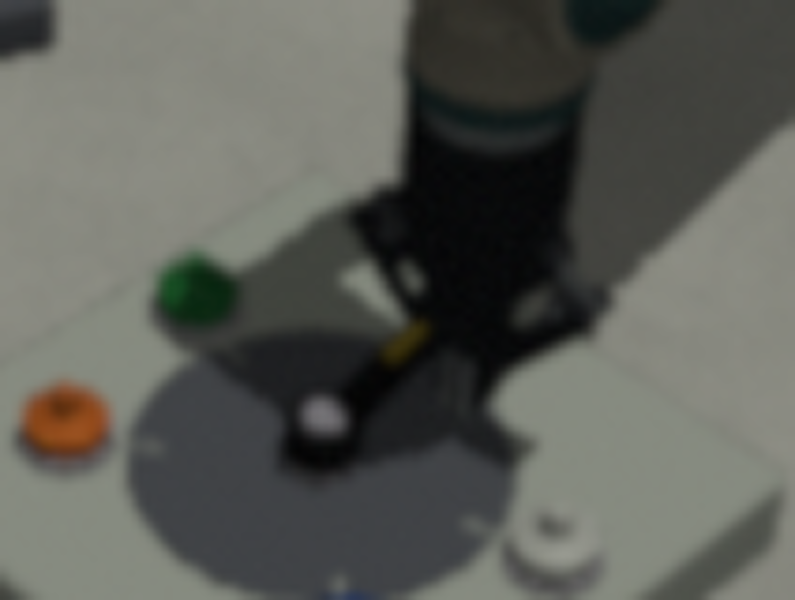

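Emit:
{"api": "jog_arm", "payload": {"deltas": [{"dx": 0,"dy": 6,"dz": 0,"spin": 0,"claw": -1},{"dx": 0,"dy": 12,"dz": 0,"spin": 0,"claw": -1},{"dx": -2,"dy": 16,"dz": 0,"spin": -4,"claw": -1},{"dx": -3,"dy": 20,"dz": 0,"spin": -7.5,"claw": -1},{"dx": -4,"dy": 24,"dz": 0,"spin": -11,"claw": -1},{"dx": -5,"dy": 28,"dz": 0,"spin": -15,"claw": -1},{"dx": -5.5,"dy": 32,"dz": 0,"spin": -18.5,"claw": -1},{"dx": -6,"dy": 36,"dz": 0,"spin": -22,"claw": -1}]}}

```text
t: 3.83
position: [0.4891, 0.0843, 0.0629]
tcp_rot: [-3.142, -0.002, 0.724]
ft_force: [0.9, 2.9, 0.4]
gripper_width: 0.0002
```

```bash
python3 - <<'E'
from h import *
s=read_state();print(s["t"],s["position"],s["tcp_rot"],s["ft_force"])
S=read_camera("scene")
b=S["frame"][150:230,290:396,::-1]
cv2.imwrite("pics/a3.png",cv2.resize(b,(795,600),interpolation=cv2.INTER_CUBIC))
for k in range(0,10):
    th=.543+k*.0851; x,y,w=pose(th,.058,-.026); print(k,round(th,3),delta(x,y,.063,w,s))
E
```

```text
3.8333 [0.4890993  0.08432978 0.06289037] [-3.14151600e+00 -1.59726105e-03  7.23756367e-01] [0.91306685 2.85121981 0.35533629]
0 0.543 [0.5, -0.2, -0.1, 0.0]
1 0.628 [-1.5, 4.8, -0.1, -4.9]
2 0.713 [-3.1, 10.0, -0.1, -9.7]
3 0.798 [-4.2, 15.3, -0.1, -14.6]
4 0.883 [-4.9, 20.7, -0.1, -19.5]
5 0.969 [-5.1, 26.1, -0.1, -24.4]
6 1.054 [-4.8, 31.5, -0.1, -29.2]
7 1.139 [-4.1, 36.8, -0.1, -34.1]
8 1.224 [-3.0, 42.1, -0.1, -39.0]
9 1.309 [-1.4, 47.3, -0.1, -43.9]
```

View pics/a3.png

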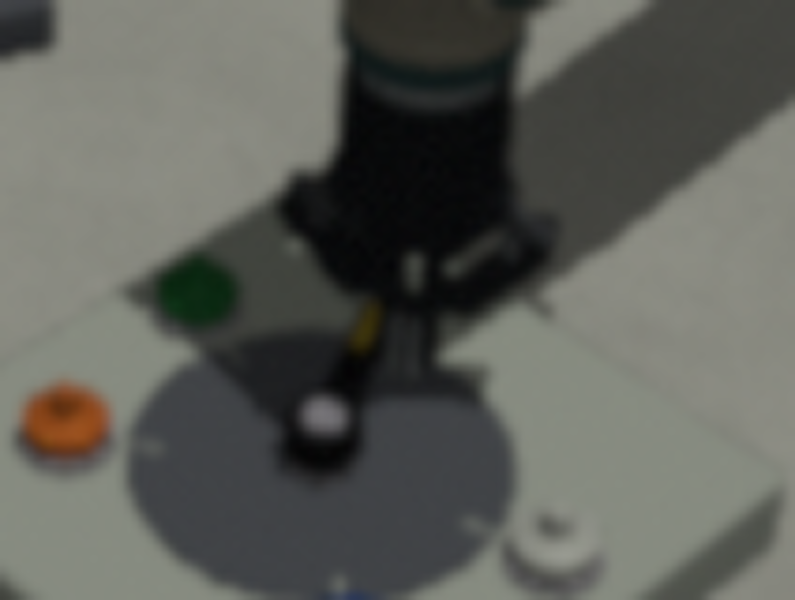

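Emit:
{"api": "jog_arm", "payload": {"deltas": [{"dx": -1,"dy": 5,"dz": 0,"spin": -5,"claw": -1},{"dx": -3,"dy": 10,"dz": 0,"spin": -10,"claw": -1},{"dx": -4,"dy": 15,"dz": 0,"spin": -14.5,"claw": -1},{"dx": -5,"dy": 20.5,"dz": 0,"spin": -19.5,"claw": -1},{"dx": -5,"dy": 26,"dz": 0,"spin": -24,"claw": -1},{"dx": -5,"dy": 31.5,"dz": 0,"spin": -29,"claw": -1},{"dx": -4,"dy": 37,"dz": 0,"spin": -34,"claw": -1},{"dx": -4,"dy": 37,"dz": 0,"spin": -34,"claw": -1}]}}

```text
t: 4.55
position: [0.5105, 0.0534, 0.0626]
tcp_rot: [3.141, -0.0, 1.315]
ft_force: [0.1, 0.3, 0.9]
gripper_width: 0.0001
```

```bash
python3 - <<'E'
from h import *
s=read_state();print(s["t"],s["position"],s["tcp_rot"],s["ft_force"])
S=read_camera("scene");T=read_camera("top")
a=T["frame"][140:240,240:373,::-1]
b=S["frame"][150:230,290:396,::-1]
cv2.imwrite("pics/a4.png",np.hstack([cv2.resize(q,(400,300),interpolation=cv2.INTER_CUBIC) for q in(a,b)]))
c,n=blob(S,22,34,(330,195),25,100,30);print(c,n)
q=back(S,c,.070)[:2]-HUB;print(np.hypot(*q),(np.arctan2(q[1],q[0])-YAW-np.pi)%(2*np.pi))
for k in range(0,9):
    th=1.139+k*.04; x,y,w=pose(th,.058,-.026); print(k,round(th,3),delta(x,y,.063,w,s))
E
```

```text
4.55 [0.51052421 0.05343265 0.0626043 ] [ 3.14121308e+00 -1.91153847e-04  1.31513357e+00] [0.11047285 0.31961693 0.89491361]
[326.95833333 192.20833333] 24
0.07305728060656262 1.0498592089815855
0 1.139 [0.5, -0.3, -0.4, -0.3]
1 1.179 [-0.5, 2.1, -0.4, -2.5]
2 1.219 [-1.4, 4.5, -0.4, -4.8]
3 1.259 [-2.2, 6.9, -0.4, -7.1]
4 1.299 [-2.9, 9.3, -0.4, -9.4]
5 1.339 [-3.5, 11.8, -0.4, -11.7]
6 1.379 [-4.0, 14.3, -0.4, -14.0]
7 1.419 [-4.3, 16.8, -0.4, -16.3]
8 1.459 [-4.6, 19.3, -0.4, -18.6]
```

View pics/a4.png

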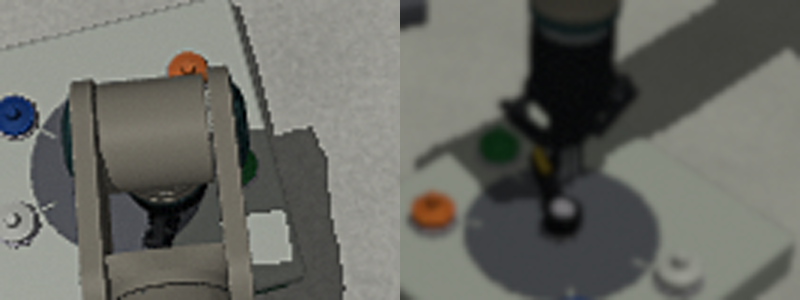

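Emit:
{"api": "jog_arm", "payload": {"deltas": [{"dx": -1,"dy": 4.5,"dz": 0,"spin": -5,"claw": -1},{"dx": -2,"dy": 7,"dz": 0,"spin": -7,"claw": -1},{"dx": -3,"dy": 9,"dz": 0,"spin": -9,"claw": -1},{"dx": -3,"dy": 9,"dz": 0,"spin": -9,"claw": -1},{"dx": -3,"dy": 9,"dz": 0,"spin": -9,"claw": -1}]}}

```text
t: 5.07
position: [0.5178, 0.049, 0.0623]
tcp_rot: [-3.142, -0.0, 1.468]
ft_force: [-1.6, 1.1, -0.4]
gripper_width: 0.0003
```

```bash
python3 - <<'E'
from h import *
s=read_state();print(s["t"],s["position"],s["tcp_rot"],s["ft_force"])
E
```

```text
5.0667 [0.51778157 0.0489897  0.06229231] [-3.14151528e+00 -4.29199772e-06  1.46825450e+00] [-1.58419256  1.05015955 -0.38356908]
```

Emit:
{"api": "jog_arm", "payload": {"deltas": [{"dx": 0,"dy": -10,"dz": 0,"spin": 0,"claw": -1},{"dx": 0,"dy": -20,"dz": 0,"spin": 0,"claw": -1},{"dx": 0,"dy": -20,"dz": -35,"spin": 0,"claw": -1},{"dx": 0,"dy": -20,"dz": -70,"spin": 0,"claw": -1},{"dx": 0,"dy": -20,"dz": -110,"spin": 0,"claw": -1},{"dx": -40,"dy": -20,"dz": -115,"spin": 0,"claw": -1},{"dx": -80,"dy": -20,"dz": -115,"spin": 0,"claw": -1},{"dx": -120,"dy": -20,"dz": -115,"spin": 0,"claw": -1}]}}

```text
t: 5.73
position: [0.4863, -0.0695, 0.1788]
tcp_rot: [3.138, 0.001, 1.471]
ft_force: [0.5, -0.3, -1.1]
gripper_width: -0.0003
```

Emit:
{"api": "jog_arm", "payload": {"deltas": [{"dx": -40,"dy": 0,"dz": 0,"spin": 0,"claw": -1},{"dx": -80,"dy": 0,"dz": 0,"spin": 0,"claw": -1},{"dx": -120,"dy": 0,"dz": 0,"spin": 0,"claw": -1},{"dx": -150,"dy": 0,"dz": 0,"spin": 0,"claw": -1},{"dx": -150,"dy": 0,"dz": 0,"spin": 0,"claw": -1},{"dx": -150,"dy": 0,"dz": 0,"spin": 0,"claw": -1}]}}

```text
t: 6.23
position: [0.4708, -0.219, 0.1772]
tcp_rot: [-3.142, -0.0, 1.466]
ft_force: [0.4, 0.2, -0.2]
gripper_width: -0.0001
```

```bash
cat > look.py <<'E'
from h import *
import sys
s=read_state();print(s["t"],s["position"],s["tcp_rot"],s["joints"].round(3))
S=read_camera("scene");T=read_camera("top")
a=T["frame"][140:260,220:350,::-1]
b=S["frame"][160:250,285:382,::-1]
cv2.imwrite("pics/%s.png"%sys.argv[1],np.hstack([cv2.resize(q,(400,370),interpolation=cv2.INTER_CUBIC) for q in(a,b)]))
for p,n,pt in((T,"T",(305,198)),(S,"S",(325,192))):
    c,k=blob(p,22,34,pt,25,100,30)
    for z in(.066,.070,.076):
        q=back(p,c,z)[:2]-HUB;print(n,c,k,z,np.hypot(*q).round(4),((np.arctan2(q[1],q[0])-YAW-np.pi)%(2*np.pi)).round(4))
    gr=blob(p,55,85,(318.6,194.8) if n=="T" else (315.9,188.7),12); print("green",gr)
    # marker-free: pixel line through arm incl hub cap
E
python3 look.py a5
```

```text
6.2333 [ 0.47075685 -0.2189709   0.17717936] [-3.14157219e+00 -2.33365680e-05  1.46628174e+00] [-0.507  0.058  1.502  0.     1.581 -0.402]
T [301.80434783 196.26086957] 46 0.066 0.0667 1.2097
T [301.80434783 196.26086957] 46 0.07 0.0669 1.1975
T [301.80434783 196.26086957] 46 0.076 0.0673 1.1793
green (array([318.59541985, 194.80916031]), np.int64(131))
S [324.44827586 193.86206897] 29 0.066 0.0717 1.1811
S [324.44827586 193.86206897] 29 0.07 0.0677 1.2073
S [324.44827586 193.86206897] 29 0.076 0.0619 1.2529
green (array([315.9122807 , 188.64912281]), np.int64(57))
```

View pics/a5.png

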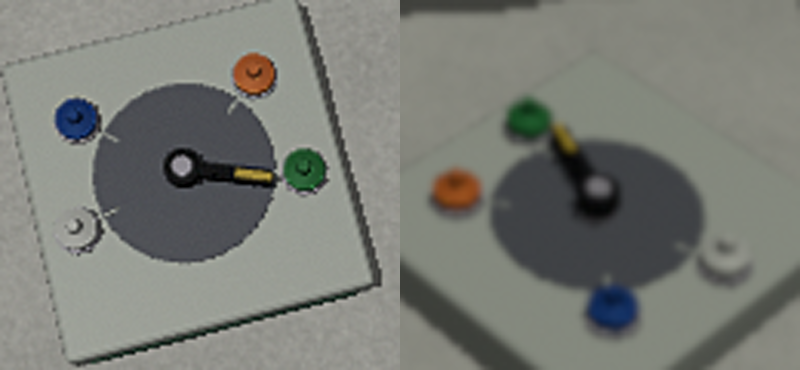

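```bash
cat > plan.py <<'E'
from h import *
s=read_state()
P=np.array([.51778,.04899]);w=1.468
def rot(d):
    c,si=np.cos(d),np.sin(d); return HUB+np.array([[c,-si],[si,c]])@(P-HUB),w+d
Y=np.array([np.sin(w),-np.cos(w)])
a=P-.02*Y
print("above",delta(*a,.177,w,s)); 
s2=dict(position=np.array([*a,.063]),tcp_rot=np.array([0,0,w]))
for d in(0,.05,.106): p,ww=rot(d);print(d,delta(*p,.063,ww,s2))
E
python3 plan.py
```

```text
above [269.5, -0.4, 0.3, 0.1]
0 [-0.0, 20.0, -0.0, -0.0]
0.05 [-1.2, 22.9, -0.0, -2.9]
0.106 [-2.5, 26.3, -0.0, -6.1]
```

Emit:
{"api": "jog_arm", "payload": {"deltas": [{"dx": 40,"dy": 0,"dz": 0,"spin": 0,"claw": -1},{"dx": 80,"dy": 0,"dz": 0,"spin": 0,"claw": -1},{"dx": 120,"dy": 0,"dz": 0,"spin": 0,"claw": -1},{"dx": 160,"dy": 0,"dz": 0,"spin": 0,"claw": -1},{"dx": 200,"dy": 0,"dz": 0,"spin": 0,"claw": -1},{"dx": 240,"dy": 0,"dz": 0,"spin": 0,"claw": -1},{"dx": 269.5,"dy": 0,"dz": 0,"spin": 0,"claw": -1},{"dx": 269.5,"dy": 0,"dz": 0,"spin": 0,"claw": -1}]}}

```text
t: 7.0
position: [0.4975, 0.0566, 0.1775]
tcp_rot: [3.141, -0.002, 1.478]
ft_force: [-0.7, -0.2, -0.9]
gripper_width: -0.0002
```

Emit:
{"api": "jog_arm", "payload": {"deltas": [{"dx": 0,"dy": 0,"dz": 0,"spin": 0,"claw": -1},{"dx": 0,"dy": 0,"dz": 35,"spin": 0,"claw": -1},{"dx": 0,"dy": 0,"dz": 70,"spin": 0,"claw": -1},{"dx": 0,"dy": 0,"dz": 100,"spin": 0,"claw": -1},{"dx": 0,"dy": 0,"dz": 114,"spin": 0,"claw": -1},{"dx": 0,"dy": 0,"dz": 114,"spin": 0,"claw": -1},{"dx": 0,"dy": 0,"dz": 114,"spin": 0,"claw": -1}]}}

```text
t: 7.58
position: [0.4977, 0.05, 0.0633]
tcp_rot: [-3.141, 0.0, 1.47]
ft_force: [0.4, -0.4, 1.6]
gripper_width: -0.0001
```

```bash
python3 - <<'E'
from plan import *
print(s["position"],s["ft_force"])
for d in(0,.05,.106): p,ww=rot(d);print(d,delta(*p,.063,ww,s))
E
```

```text
above [1.0, 0.1, -113.7, 0.1]
0 [-0.0, 20.0, -0.0, -0.0]
0.05 [-1.2, 22.9, -0.0, -2.9]
0.106 [-2.5, 26.3, -0.0, -6.1]
[0.49767099 0.05003549 0.06332229] [ 0.44278983 -0.39611781  1.56233881]
0 [1.0, 20.1, 0.3, 0.1]
0.05 [-0.3, 23.0, 0.3, -2.7]
0.106 [-1.5, 26.4, 0.3, -5.9]
```

Emit:
{"api": "jog_arm", "payload": {"deltas": [{"dx": 0,"dy": 8,"dz": 0,"spin": 0,"claw": -1},{"dx": 0,"dy": 15,"dz": 0,"spin": 0,"claw": -1},{"dx": 1,"dy": 20,"dz": 0,"spin": 0,"claw": -1},{"dx": 0,"dy": 23,"dz": 0,"spin": -3,"claw": -1},{"dx": -1.5,"dy": 26.4,"dz": 0,"spin": -6,"claw": -1},{"dx": -1.5,"dy": 26.4,"dz": 0,"spin": -6,"claw": -1},{"dx": -1.5,"dy": 26.4,"dz": 0,"spin": -6,"claw": -1}]}}

```text
t: 8.17
position: [0.5249, 0.0463, 0.0639]
tcp_rot: [3.14, -0.0, 1.574]
ft_force: [-0.3, -0.8, -0.5]
gripper_width: -0.0004
```

Emit:
{"api": "jog_arm", "payload": {"deltas": [{"dx": 0,"dy": -10,"dz": 0,"spin": 0,"claw": -1},{"dx": 0,"dy": -20,"dz": 0,"spin": 0,"claw": -1},{"dx": 0,"dy": -20,"dz": -35,"spin": 0,"claw": -1},{"dx": 0,"dy": -20,"dz": -70,"spin": 0,"claw": -1},{"dx": 0,"dy": -20,"dz": -110,"spin": 0,"claw": -1},{"dx": -40,"dy": -20,"dz": -115,"spin": 0,"claw": -1},{"dx": -80,"dy": -20,"dz": -115,"spin": 0,"claw": -1},{"dx": -120,"dy": -20,"dz": -115,"spin": 0,"claw": -1}]}}

```text
t: 8.83
position: [0.5052, -0.0748, 0.1799]
tcp_rot: [3.138, 0.001, 1.576]
ft_force: [0.1, -0.2, -0.3]
gripper_width: 0.0002
```

Emit:
{"api": "jog_arm", "payload": {"deltas": [{"dx": -40,"dy": 0,"dz": 0,"spin": 0,"claw": -1},{"dx": -80,"dy": 0,"dz": 0,"spin": 0,"claw": -1},{"dx": -120,"dy": 0,"dz": 0,"spin": 0,"claw": -1},{"dx": -150,"dy": 0,"dz": 0,"spin": 0,"claw": -1},{"dx": -150,"dy": 0,"dz": 0,"spin": 0,"claw": -1},{"dx": -150,"dy": 0,"dz": 0,"spin": 0,"claw": -1}]}}

```text
t: 9.33
position: [0.5052, -0.2251, 0.1781]
tcp_rot: [-3.141, -0.0, 1.572]
ft_force: [-0.0, 1.0, -0.6]
gripper_width: -0.0001
```

```bash
python3 look.py a6
```

```text
9.3333 [ 0.50522763 -0.2251302   0.17809279] [-3.14143554e+00 -2.75782501e-04  1.57178485e+00] [-0.486  0.153  1.399  0.     1.59  -0.487]
T [302.10204082 193.40816327] 49 0.066 0.0672 1.3373
T [302.10204082 193.40816327] 49 0.07 0.0673 1.3244
T [302.10204082 193.40816327] 49 0.076 0.0675 1.3051
green (array([318.59541985, 194.80916031]), np.int64(131))
S [322.10714286 194.10714286] 28 0.066 0.0739 1.29
S [322.10714286 194.10714286] 28 0.07 0.0701 1.3209
S [322.10714286 194.10714286] 28 0.076 0.0646 1.3738
green (array([315.78181818, 188.50909091]), np.int64(55))
```

View pics/a6.png

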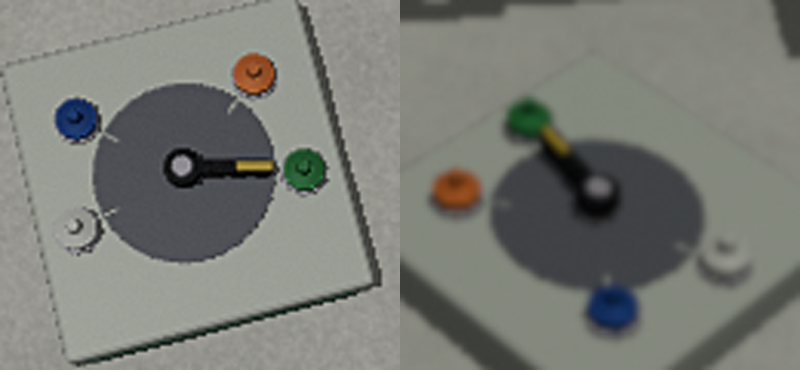

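```bash
python3 - <<'E'
from h import *
S=read_camera("scene");T=read_camera("top")
def tri(ua,ub): return least_squares(lambda X:np.r_[proj(T,X)-ua,proj(S,X)-ub],[.5,0,.06]).x
def wc(p,f,near,rad):
    I=p["frame"].astype(float); W=np.clip(f(I),0,None)
    yy,xx=np.mgrid[:400,:640]; W=W*(np.hypot(xx-near[0],yy-near[1])<rad); return np.array([(W*xx).sum(),(W*yy).sum()])/W.sum()
cap=lambda I:I.min(2)-95
yel=lambda I:np.minimum(I[...,0],I[...,1])-I[...,2]-25
gre=lambda I:I[...,1]-I[...,0]-25
c=tri(wc(T,cap,(279.5,193.5),4),wc(S,cap,(333,205.5),3))
y=tri(wc(T,yel,(302.1,193.4),9),wc(S,yel,(322.1,194.1),8))
g=tri(wc(T,gre,(318.6,194.8),11),wc(S,gre,(315.8,188.6),9))
ang=lambda a,b:np.arctan2(b[1]-a[1],b[0]-a[0])
print(c.round(4),y.round(4),g.round(4))
H=np.array([.55,.1037])
print("cap hub: arm",ang(c,y),"green",ang(c,g)," fit hub: arm",ang(H,y),"green",ang(H,g), "model port",YAW+np.pi+1.309-2*np.pi)
print(wc(T,cap,(279.5,193.5),4),proj(T,[.55,.1037,.0735]),wc(S,cap,(333,205.5),3),proj(S,[.55,.1037,.0735]))
E
```

```text
[0.5498 0.1038 0.0777] [0.5457 0.0357 0.0739] [ 0.5405 -0.0108  0.06  ]
cap hub: arm -1.6306286812388051 green -1.6518901956125942  fit hub: arm -1.6339842955128983 green -1.6539034385187115 model port -1.6520926535897935
[278.582357   193.30186079] [278.8589849 193.3988659] [332.73809524 204.91666667] [332.79863296 205.86286211]
```

Emit:
{"api": "jog_arm", "payload": {"deltas": [{"dx": -40,"dy": -3,"dz": 0,"spin": 0,"claw": -1},{"dx": -80,"dy": -6,"dz": 0,"spin": 0,"claw": -1},{"dx": -103,"dy": -6,"dz": 30,"spin": 0,"claw": -1},{"dx": -103,"dy": -6,"dz": 65,"spin": 0,"claw": -1},{"dx": -103,"dy": -6,"dz": 90,"spin": 0,"claw": -1},{"dx": -103,"dy": -6,"dz": 103,"spin": 0,"claw": -1},{"dx": -103,"dy": -6,"dz": 103,"spin": 0,"claw": -1},{"dx": -103,"dy": -6,"dz": 103,"spin": 0,"claw": -1}]}}

```text
t: 10.2
position: [0.5006, -0.3261, 0.076]
tcp_rot: [3.141, 0.0, 1.577]
ft_force: [0.3, 0.1, 0.0]
gripper_width: -0.0002
```

```bash
python3 - <<'E'
from h import *
s=read_state();print(s["t"],s["position"],delta(.499,-.328,.06,1.571,s),s["ft_force"])
S=read_camera("scene");T=read_camera("top")
a=T["frame"][170:240,380:473,::-1];b=S["frame"][100:170,240:333,::-1]
cv2.imwrite("pics/b1.png",np.hstack([cv2.resize(q,(400,300),interpolation=cv2.INTER_CUBIC) for q in(a,b)]))
E
```

```text
10.2 [ 0.50059547 -0.3261321   0.07603589] [-1.9, -1.6, 16.0, 0.4] [0.33611002 0.14137472 0.014816  ]
```

View pics/b1.png

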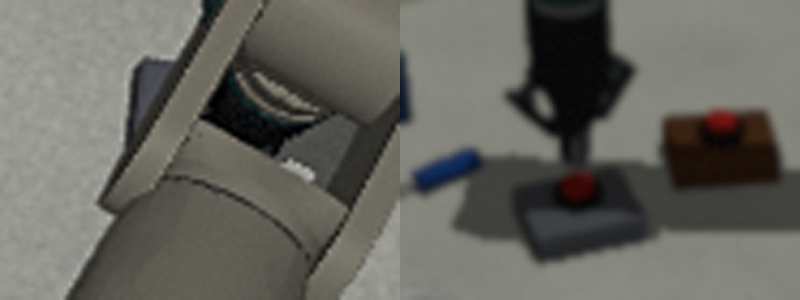

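The scene view shows the shut tips (panel px ~(575,160)) over the grey pod's red button (~(578,186)). Next I press down in small steps.

Emit:
{"api": "jog_arm", "payload": {"deltas": [{"dx": -1.5,"dy": -1.5,"dz": 4,"spin": 0,"claw": -1},{"dx": -1.5,"dy": -1.5,"dz": 8,"spin": 0,"claw": -1},{"dx": -1.5,"dy": -1.5,"dz": 12,"spin": 0,"claw": -1},{"dx": -1.5,"dy": -1.5,"dz": 16,"spin": 0,"claw": -1},{"dx": -1.5,"dy": -1.5,"dz": 18,"spin": 0,"claw": -1},{"dx": -1.5,"dy": -1.5,"dz": 18,"spin": 0,"claw": -1}]}}

```text
t: 10.8
position: [0.4983, -0.3282, 0.0567]
tcp_rot: [-3.141, -0.001, 1.576]
ft_force: [-1.0, 1.1, 1.8]
gripper_width: -0.0001
```

Emit:
{"api": "jog_arm", "payload": {"deltas": [{"dx": 0,"dy": 0,"dz": 1,"spin": 0,"claw": -1},{"dx": 0,"dy": 0,"dz": 2,"spin": 0,"claw": -1},{"dx": 0,"dy": 0,"dz": 2,"spin": 0,"claw": -1}]}}

```text
t: 11.05
position: [0.4986, -0.3284, 0.0554]
tcp_rot: [3.141, 0.0, 1.576]
ft_force: [-1.0, 0.3, 1.3]
gripper_width: -0.0001
```

Emit:
{"api": "jog_arm", "payload": {"deltas": [{"dx": 0,"dy": 0,"dz": 1,"spin": 0,"claw": -1},{"dx": 0,"dy": 0,"dz": 2,"spin": 0,"claw": -1},{"dx": 0,"dy": 0,"dz": 2,"spin": 0,"claw": -1}]}}

```text
t: 11.3
position: [0.4986, -0.3284, 0.0534]
tcp_rot: [3.141, 0.0, 1.576]
ft_force: [-1.4, 0.4, 3.5]
gripper_width: 0.0003
```

Emit:
{"api": "jog_arm", "payload": {"deltas": [{"dx": 0,"dy": 0,"dz": 1,"spin": 0,"claw": -1},{"dx": 0,"dy": 0,"dz": 2,"spin": 0,"claw": -1},{"dx": 0,"dy": 0,"dz": 2,"spin": 0,"claw": -1}]}}

```text
t: 11.55
position: [0.4987, -0.3284, 0.0514]
tcp_rot: [3.141, 0.0, 1.576]
ft_force: [-1.6, 0.6, 5.9]
gripper_width: -0.0001
```

Emit:
{"api": "jog_arm", "payload": {"deltas": [{"dx": 0,"dy": 0,"dz": 1,"spin": 0,"claw": -1},{"dx": 0,"dy": 0,"dz": 1.5,"spin": 0,"claw": -1},{"dx": 0,"dy": 0,"dz": 1.5,"spin": 0,"claw": -1}]}}

```text
t: 11.8
position: [0.4987, -0.3284, 0.051]
tcp_rot: [3.141, 0.0, 1.576]
ft_force: [-4.7, 3.0, 10.0]
gripper_width: 0.0003
```

Motion stopped at z = 51 mm and force rose to 10 N, so the button is at its end stop. Retracting.

Emit:
{"api": "jog_arm", "payload": {"deltas": [{"dx": 0,"dy": 0,"dz": 0,"spin": 0,"claw": -1},{"dx": 0,"dy": 0,"dz": 0,"spin": 0,"claw": -1},{"dx": 0,"dy": 0,"dz": -10,"spin": 0,"claw": -1},{"dx": 0,"dy": 0,"dz": -40,"spin": 0,"claw": -1},{"dx": 0,"dy": 0,"dz": -80,"spin": 0,"claw": -1},{"dx": 0,"dy": 0,"dz": -120,"spin": 0,"claw": -1},{"dx": 0,"dy": 0,"dz": -120,"spin": 0,"claw": -1},{"dx": 0,"dy": 0,"dz": -120,"spin": 0,"claw": -1}]}}

```text
t: 12.47
position: [0.4997, -0.3292, 0.1731]
tcp_rot: [3.137, 0.004, 1.576]
ft_force: [0.0, 0.8, 0.2]
gripper_width: 0.0001
```

```bash
python3 look.py a7; python3 - <<'E'
from h import *
s=read_state();print(s["ft_force"],s["dq"].round(3))
T=read_camera("top");cv2.imwrite("pics/end.png",T["frame"][:,:,::-1])
E
```

```text
12.4667 [ 0.4996588  -0.32915707  0.17306619] [3.1365254  0.00368728 1.57590458] [-0.644  0.277  1.266  0.     1.592 -0.649]
T [302.   193.44] 50 0.066 0.0669 1.336
T [302.   193.44] 50 0.07 0.067 1.323
T [302.   193.44] 50 0.076 0.0672 1.3036
green (array([318.59541985, 194.80916031]), np.int64(131))
S [322.10714286 194.10714286] 28 0.066 0.0739 1.29
S [322.10714286 194.10714286] 28 0.07 0.0701 1.3209
S [322.10714286 194.10714286] 28 0.076 0.0646 1.3738
green (array([315.69090909, 188.61818182]), np.int64(55))
[ 0.08080993  0.35755501 -0.07951697] [-0.001  0.02   0.025  0.001  0.002 -0.001]
```

View pics/end.png

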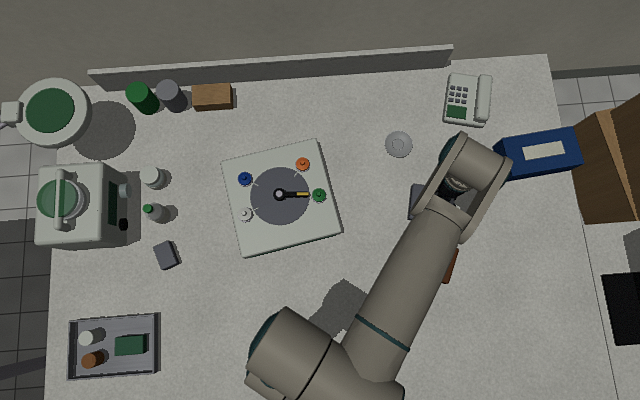

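The selector arm points at the green filter (319,195). The filters and the bench items in view stand where they did, and the robot touches nothing.

```bash
python3 -c "
from rig import *
print(sign_off())"
```

```text
the job is handed in; nothing more can be done
None
```

The selector arm points at the green filter and the red start button on the grey pod was pressed fully down afterwards. I handed the job in at about 12.5 s.

- **Selector:** I pushed it with the outer face of one finger, gripper shut. The first push stopped about 0.11 rad short, so I gave it a second small push. My last measurements put the arm at about 1.32–1.33 rad and the green filter at about 1.31 rad. That is a slight overshoot of about 0.02 rad (1°). It is close to my measurement error, so I left it uncorrected.
- **Button:** Force rose steadily to about 6 N, then jumped to 10 N with almost no further movement, which means it reached its end stop. I then lifted clear.
- **Other things:** In the last top picture the filters stand where they were, and so does everything else in view. The robot arm hid the screwdriver and most of both pods, so I did not check those. The wrist force after lifting was near zero. The two cameras place heights a few millimetres too low, so I relied on positions found from both views together.

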